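Turn the parts carousel to the marked jar and hold it

ROBOT

A 6-joint arm with a two-finger parallel gripper is mounted at the origin on the work surface. World frame = base frame: x ahead of the robot, y to its left, z up, the work surface at z = 0. Lengths are in m, angles in rad, forces in N, time in s.
With the tool pointing down it reaches from about 0.35 to 0.975 m from the base axis. Payload 4.9 kg.
Tool frame: the origin (TCP) lies midway between the tips of the shut fingers; the grasp point (between the pads) lies 19 mm behind it; z points along the fingers, y is the line along which they close (so a half turn about z gives the same grasp; the last joint's range is limited). The gripper opens to 85 mm and grips with 20 to 120 N. Pads are 22 mm wide; open, the fingers measure 114 mm over their backs; the gripper's body (76 mm by 85 mm) begins 54 mm behind the grasp point. The pads swing forward as they close: fully open they stand 13 mm farther back than shut.
Start: joints at [-1.253, 0.053, 1.613, -0, 1.476, -0.119], TCP at [0.264, -0.566, 0.231] pointing down, gripper open.
Joint ranges: [-3.01, 3.01], [-1.01, 2.22], [0.06, 2.58], [-1.02, 4.17], [0.09, 2.62], [-3.14, 3.14]. Speed limits (rad/s): [2.57, 2.57, 3.14, 3.14, 3.14, 3.14].

INTERFACE

Orientations are given as a unit quaternion [w, x, y, z].
In Python, from plant import state, grab_frame, job_done, cut_out, place_of gives the robot as it stands.
- The arm moves only by the tool jog_arm, never from a script. Its argument "motion" is text: rows parted by semicolons, each of 7 numbers parted by spaces: the opening in per cent of the stroke, from 0 (shut) to 100 (fully open), then the shift along the tool's x, y, z as a fraction of full scale, then the turn, a rotation vector about the tool's x, y, z as a fraction of full scale. A call has exactly 5 rows; each row is the pose to reach, as a shift and turn from the pose commanded when the call began, along the tool's axes at that moment; what a row does not reach only later rows make up. Full scale, the value 1, is 50 cm for a shift and 1.5 rad for a turn. A row lasts 1/8 s, in which the tool goes at most 62.5 mm and 10.7 degrees, less where a joint would pass 70% of its speed; a pose out of reach is approached as far as the arm can. A call with a number of a shift or a turn outside -1 to 1 is refused whole. A call with a gripper value outside its range is refused whole. The fingers move at their own pace and stop on an object; the grip force is fixed at half the most. Time passes only in rows, so rows that repeat a pose let the fingers close, or fill a call up. It gives the time, the measured TCP pose, the force, the opening and the grip force at its end, in the units of the state.
- state(): the state, without advancing time (a new reading comes with each control period).
- grab_frame(name): name is "scene" or "top" or "wrist"; returns a dict with "color" (400x640x3 uint8, red, green, blue), "range_z" (400x640 float32, m along the optical axis (not along the pixel's ray), 0 where there is no reading), "intrinsics" (3x3 intrinsics, pixels), "world_from_camera" (4x4, takes a point from camera to world coordinates). Camera axes: x right, y up, looking along -z (the intrinsics and any distortion apply to the point x, -y, -z); pixel columns grow to the right and rows downward; lengths in m; the calibration is good to about 2 mm. A picture is of the moment at which its call begins.
- job_done(): hands the job in; it is judged then, once.
Trained networks look in the newest picture that a camera, given by its name, has taken for a name from the list of things; names that differ only in an ending like _2 or _b are one class to them, and where a whole thing is asked for, a point or a joint stands for the part that bears it (a point fixed in the world has none). Each returns a list of dicts, best first, with "p" (0 to 1); they miss things now and then, are a little off and sometimes report something else, mostly with a low value. They report only what shows in the picture. A call takes as long as a camera call.
- cut_out(camera, thing): "pixels" (400x640 bool, what is visible of it).
- place_of(camera, thing): "at" ([x, y, z] in m, in world coordinates, good to about 4 mm: a listed point, or the origin of a listed thing).
The state is a dict: "time": time; "joint_pos": joint angles; "joint_vel": joint speeds; "joint_efforts": joint torques, N m; "tool_pos": TCP position; "tool_rot": TCP orientation; "contact_force": force on the tool from outside, world axes, zero at the start; "ft_torque": the same for the moment, N m; "gripper_width": opening from 0.0 (shut) to 1.0 (fully open); "grasp_force": force on a finger pad.
Only numpy, scipy, OpenCV 4.12 (cv2) and the standard library are available. Lean on these libraries where they do the work, as an engineer would, in place of code of your own. Each camera call takes 0.05 s, during which the arm holds its last target. There are 200 camera calls.

TASK

Turn the parts carousel gently until the jar with the orange lid stands squarely at the front, in line with the white arrow on the foot, and then keep hold of the carousel so that it stays still while I unscrew that lid. Turn and hold it by the blue-lidded jars or the turntable, never touching the orange-lidded jar, and leave the toys and tools around it where they are. Finish with the gripper still firmly holding the carousel: do not let go.

Things in the scene. Friction and masses are not known exactly. Their poses are not given: they have to be found in the camera images.
- foot: fixed black foot of the parts carousel, standing on the table. Origin: on the turning axis, at table height. A black tongue 56 mm wide and 8 mm high runs out along the foot's -x axis to 180 mm from the axis; the white arrow on its end points at the axis and marks the front. The foot itself does not move.
- carousel: light wooden turntable, 236 mm across, its top 32 mm above the table; origin on the axis, 22 mm above the table, z up. Turns the short way to the front, and 110 degrees beyond, without a stop; light friction (0.04 N m), no spring or detent: stays where left. Six jars fixed to it 85 mm from the axis, 60 degrees apart: orange at its own (-85, 0) mm, five blue. Hub 28 mm wide, 68 mm high.
- orange_jar: the marked jar, the only one with an orange lid; same size as the blue-lidded ones, fixed on the turntable; origin on the jar's axis at its underside, 32 mm above the table and 85 mm from the turning axis. Not to be touched.
- blue_jar1: one of the five blue-lidded jars, 60 degrees anticlockwise (from above) of the orange one; the others follow every 60 degrees. Each stands from 32 to 100 mm above the table: clear body 39 mm across, lid 42 mm across and 18 mm tall (82 to 100 mm up). Jars and lids are fixed. 43 mm free between neighbouring lids. Origin: jar's axis, underside.
- front (a point): point fixed to the foot: where the axis of a jar that faces the front passes, 85 mm from the turning axis towards the white arrow, 100 mm above the table (jar lid height).
- toy_phone: loose pale-blue toy telephone with a purple ball on top, 110 x 75 x 100 mm high; origin under its centre. Bystander: leave where it is.
- toy_car: loose red toy car with a white roof, 75 x 48 x 38 mm high, beside the carousel; origin under its centre. Bystander: leave where it is.
- screwdriver: loose screwdriver lying flat, about 200 mm long; origin under its middle. Bystander: leave where it is.
- screw_tray: loose open steel tray, 75 x 55 x 18 mm high, beside the carousel; origin under its centre. Bystander: leave where it is.
- toy_mallet: loose toy mallet lying flat, green head 75 mm wide and 32 mm high, wooden handle, 155 mm long overall; origin near the middle of its underside. Bystander: leave where it is.
- parts_case: loose clear flat parts case, 130 x 100 x 28 mm high; origin under its centre. Bystander: leave where it is.

How it is judged:
On the way:
1. the orange-lidded jar has been brought to the front by the gripper (horizontal distance between orange_jar and front below 0.008 m and contact force between the fingers and carousel above 0.5 N), for 0.1 s.
At the end, for the whole second after the job is handed in: The orange-lidded jar's axis is within 8 mm (about 5 degrees) of the front point, the carousel stands still (under 0.05 rad/s), the fingers hold it with more than 2 N, and nothing of the robot touches the orange-lidded jar (horizontal distance between orange_jar and front below 0.008 m and angular speed of carousel below 0.05 rad/s and contact force between the fingers and carousel above 2 N and not (contact force between any of the fingers, the arm and orange_jar above 0.5 N)); the arm keeps its last pose, push and grip.
It fails at once if the orange-lidded jar is touched (contact force between any of the fingers, the arm and orange_jar above 0.5 N).
It fails at once if the carousel is flung round (faster than 3 rad/s) (angular speed of carousel above 3 rad/s).
It fails at once if a toy or tool around the carousel is pushed more than 30 mm away (distance of any of toy_phone, toy_car, screwdriver, screw_tray, toy_mallet, parts_case from where it was at the start of the episode above 0.03 m).
It also fails if it takes over 48 s, if anything falls off the work surface, if the arm or the gripper's body presses on something with over 40 N, if the wrist force passes 120 N, or if a joint passes its speed limit or range.

## Working session

There is one attempt and no reset: what is moved stays moved. The work goes in short steps, Python scripts to look and compute and a tool call to move; the robot and the scene stay as the last step left them, time stands still between calls to the robot, and variables do not carry over. Pictures are saved under pics/ and viewed, at most 10 in all, crops included, and the job is handed in when it is done.

Besides the shell and the picture viewer there is one more tool, called after ">>>" as a command line: name --argument value ..., lists and objects as JSON in quotes. jog_arm: Moves the arm, as the interface text tells. Shift numbers are shares of 50 cm and turn numbers shares of 1.5 rad, none past 1 either way. Its arguments: {"type":"object","properties":{"motion":{"type":"string"}},"required":["motion"]}

```bash
mkdir -p pics; python3 - <<'E'
from plant import *
import cv2
for c in ["top","scene"]:
    f=grab_frame(c); cv2.imwrite(f"pics/{c}0.png",f["color"][:,:,::-1])
    for t in ["foot","carousel","orange_jar","blue_jar1","front","toy_phone","toy_car","screwdriver","screw_tray","toy_mallet","parts_case"]:
        print(c,t,[(round(d["p"],2),[round(float(v),3) for v in d["at"]]) for d in place_of(c,t)][:6])
s=state();print(s["time"],s["tool_pos"],s["tool_rot"])
E
```

```text
top foot [(0.87, [0.563, 0.08, 0.001])]
top carousel [(0.64, [0.565, 0.081, 0.022]), (0.35, [0.33, 0.393, 0.003])]
top orange_jar [(0.43, [0.562, 0.168, 0.032])]
top blue_jar1 [(0.7, [0.488, 0.125, 0.032])]
top front [(0.78, [0.483, 0.107, 0.098])]
top toy_phone [(0.68, [0.331, -0.403, -0.006])]
top toy_car [(0.67, [0.648, 0.223, -0.001])]
top screwdriver [(0.54, [0.331, 0.392, 0.003])]
top screw_tray [(0.65, [0.457, -0.063, -0.003])]
top toy_mallet [(0.74, [0.655, 0.434, -0.004])]
top parts_case [(0.78, [0.654, -0.437, 0.004]), (0.72, [0.328, -0.403, -0.005])]
scene foot [(0.96, [0.564, 0.085, -0.0])]
scene carousel [(0.62, [0.565, 0.077, 0.02]), (0.59, [0.329, 0.389, -0.002])]
scene orange_jar [(0.77, [0.561, 0.164, 0.031])]
scene blue_jar1 [(0.66, [0.488, 0.122, 0.029])]
scene front [(0.77, [0.483, 0.109, 0.101])]
scene toy_phone [(0.66, [0.327, -0.402, -0.006])]
scene toy_car [(0.9, [0.644, 0.225, 0.001])]
scene screwdriver [(0.81, [0.33, 0.391, -0.001])]
scene screw_tray []
scene toy_mallet [(0.96, [0.654, 0.441, -0.006])]
scene parts_case [(0.64, [0.658, -0.438, 0.002])]
1.2 [ 0.2643879  -0.56631727  0.23133482] [ 2.06215549e-05  9.76244610e-01  2.16671322e-01 -3.56381023e-06]
```

View pics/top0.png

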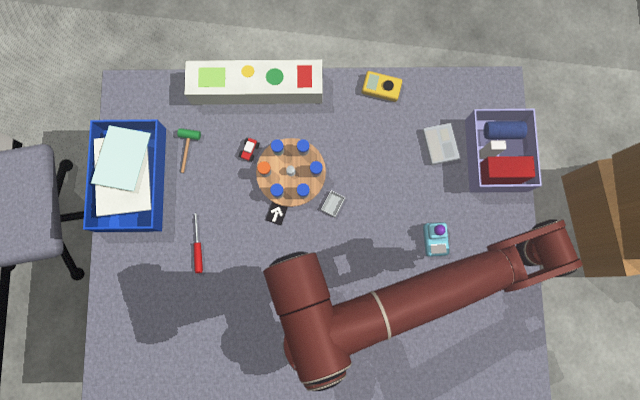

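View pics/scene0.png

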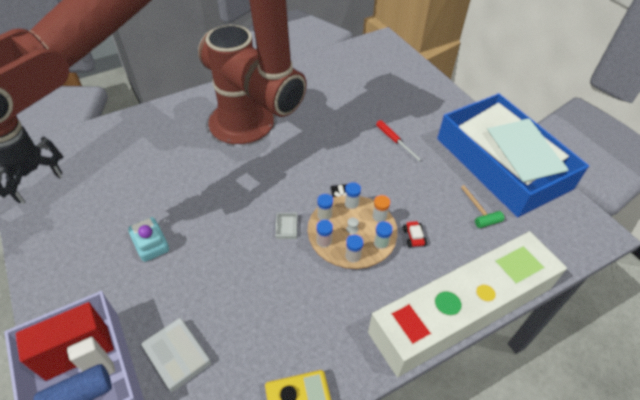

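>>> jog_arm --motion "100 0.08 -0.08 0 0 0 -0.1; 100 0.16 -0.16 0 0 0 -0.2; 100 0.25 -0.24 0 0 0 -0.3; 100 0.33 -0.32 0 0 0 -0.41; 100 0.42 -0.41 0 0 0 -0.52"

```text
time: 1.82
tool_pos: [0.3679, -0.2912, 0.2315]
tool_rot: [0.0, 0.819, 0.573, 0.0]
contact_force: [0.5, -1.7, -0.2]
gripper_width: 1.005
grasp_force: 0.0
```

```bash
cat > h.py <<'E'
from plant import *
import numpy as np
from scipy.spatial.transform import Rotation as Ro
def rows(targets, s=None):
    "targets: (x,y,z,yaw of tool y in deg); prints shift/turn fractions from present measured pose"
    s=s or state(); q=s["tool_rot"]; R=Ro.from_quat([q[1],q[2],q[3],q[0]])
    for x,y,z,w in targets:
        b=np.radians(w); Y=np.array([np.cos(b),np.sin(b),0]); Z=np.array([0,0,-1.])
        T=Ro.from_matrix(np.c_[np.cross(Y,Z),Y,Z])
        d=R.inv().apply(np.array([x,y,z])-s["tool_pos"])/.5
        print(*np.round(d,3),*np.round((R.inv()*T).as_rotvec()/1.5,3))
E
python3 - <<'E'
from h import *
s=state();print(s["time"],s["tool_pos"],s["joint_pos"]); rows([(0.491,0.037,0.231,31)],s)
E
```

```text
1.825 [ 0.36794781 -0.29121896  0.2315242 ] [-8.28456533e-01 -3.35845438e-01  1.96242188e+00  2.45680136e-04
  1.51413823e+00 -4.79018903e-01]
0.701 0.006 0.001 0.0 0.0 -0.594
```

>>> jog_arm --motion "100 0.11 0 0 0 0 -0.1; 100 0.22 0 0 0 0 -0.2; 100 0.33 0 0 0 0 -0.32; 100 0.45 0 0 0 0 -0.44; 100 0.56 0 0 0 0 -0.56"

```text
time: 2.45
tool_pos: [0.4651, -0.0282, 0.2317]
tool_rot: [0.001, 0.514, 0.858, 0.0]
contact_force: [1.0, -0.6, 0.5]
gripper_width: 0.999
grasp_force: 0.0
```

```bash
python3 - <<'E'
from h import *
import cv2
for c in ["wrist","top"]:
    f=grab_frame(c); 
    if c=="wrist": cv2.imwrite("pics/w1.png",f["color"][:,:,::-1])
    hsv=cv2.cvtColor(f["color"],cv2.COLOR_RGB2HSV)
    K=np.array(f["intrinsics"]);M=np.array(f["world_from_camera"])
    for nm,lo,hi in [("b",(105,140,60),(125,255,255)),("o",(8,180,120),(18,255,255))]:
        m=cv2.inRange(hsv,lo,hi)
        v,u=np.nonzero(m); r=np.stack([(u-K[0,2])/K[0,0],-(v-K[1,2])/K[1,1],-np.ones(len(u))],1)@M[:3,:3].T
        z=f["range_z"][v,u]; P=r*z[:,None]+M[:3,3]
        ok=(np.abs(P[:,2]-.1)<.006)&(z>0)&(np.hypot(P[:,0]-.564,P[:,1]-.081)<.13)
        mm=np.zeros(m.shape,np.uint8); mm[v[ok],u[ok]]=1
        n,l,st,ce=cv2.connectedComponentsWithStats(mm)
        for i in range(1,n):
            if st[i,4]<15: continue
            pts=P[(mm[v,u]>0)&(l[v,u]==i)]
            c2=pts.mean(0); print(c,nm,st[i,4],np.round(c2,4),"r",round(np.hypot(*(c2[:2]-[.564,.081])),4),"ang",round(np.degrees(np.arctan2(c2[1]-.081,c2[0]-.564)),1))
    for t in ["foot","orange_jar","front"] if c=="wrist" else []:
        print(t,[(round(d["p"],2),[round(float(v),3) for v in d["at"]]) for d in place_of(c,t)][:3])
rows([(0.491,0.037,0.231,31)])
E
```

```text
wrist b 2216 [0.491  0.1191 0.1001] r 0.0824 ang 152.4
wrist b 2361 [0.6354 0.1215 0.0999] r 0.0821 ang 29.6
wrist b 2091 [0.4892 0.0384 0.1002] r 0.0861 ang -150.4
wrist b 1862 [0.6349 0.0375 0.1   ] r 0.0831 ang -31.5
wrist b 1754 [ 0.5618 -0.0042  0.1001] r 0.0852 ang -91.5
wrist o 2202 [0.565 0.16  0.1  ] r 0.079 ang 89.3
foot []
orange_jar [(0.79, [0.565, 0.166, 0.031])]
front [(0.6, [0.479, 0.111, 0.102])]
top b 97 [0.6364 0.119  0.1005] r 0.0818 ang 27.7
top b 77 [0.6357 0.0364 0.1002] r 0.0844 ang -31.8
top b 98 [0.4889 0.1191 0.1003] r 0.0842 ang 153.1
top b 25 [0.4872 0.0226 0.0998] r 0.0964 ang -142.8
0.094 0.11 0.001 -0.0 0.0 -0.037
```

View pics/w1.png

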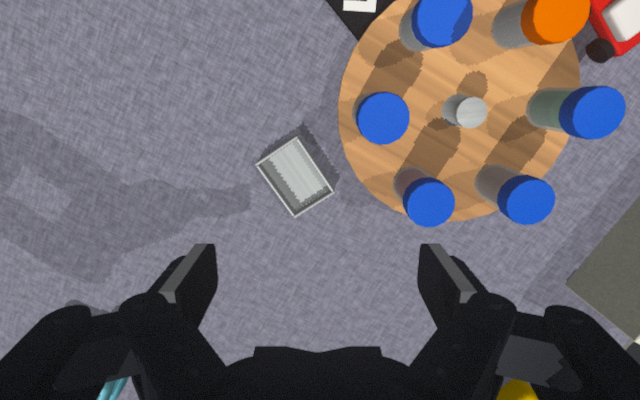

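The wrist picture shows the target blue lid at (383,118), the orange lid at (555,15) and the tray at (295,177). The measured lids are at z = 0.100 m and about 85 mm from the axis, as specified. The ring centre comes out at about (0.563, 0.079), so the carousel needs about 70° anticlockwise.

```bash
python3 - <<'E'
from h import *
rows([(0.489,0.0385,0.231,30),(0.489,0.0385,0.12,30),(0.489,0.0385,0.068,30)])
E
```

```text
0.099 0.107 0.001 -0.0 0.0 -0.025
0.099 0.108 0.223 -0.0 0.0 -0.025
0.099 0.108 0.327 -0.0 0.0 -0.025
```

>>> jog_arm --motion "100 0.05 0.055 0 0 0 -0.01; 100 0.099 0.107 0 0 0 -0.025; 100 0.099 0.108 0.08 0 0 -0.025; 100 0.099 0.108 0.16 0 0 -0.025; 100 0.099 0.108 0.22 0 0 -0.025"

```text
time: 3.32
tool_pos: [0.4885, 0.0372, 0.1195]
tool_rot: [-0.001, 0.502, 0.865, -0.0]
contact_force: [1.1, -0.2, 0.8]
gripper_width: 0.999
grasp_force: 0.0
```

>>> jog_arm --motion "100 0 0 0.05 0 0 0; 100 0 0 0.1 0 0 0; 100 0 0 0.105 0 0 0; 30 0 0 0.105 0 0 0; 30 0 0 0.105 0 0 0"

```text
time: 3.95
tool_pos: [0.4904, 0.0384, 0.0703]
tool_rot: [0.001, 0.5, 0.866, 0.001]
contact_force: [0.4, 0.3, 0.6]
gripper_width: 0.604
grasp_force: 0.0
```

>>> jog_arm --motion "20 0 0 0 0 0 0; 20 0 0 0 0 0 0; 20 0 0 0 0 0 0; 20 0 0 0 0 0 0; 20 0 0 0 0 0 0"

```text
time: 4.58
tool_pos: [0.4894, 0.038, 0.0705]
tool_rot: [0.0, 0.5, 0.866, -0.001]
contact_force: [-4.8, -3.4, 6.8]
gripper_width: 0.474
grasp_force: 60.5
```

```bash
python3 - <<'E'
from h import *
s=state(); C=np.array([.5627,.079]); d=s["tool_pos"][:2]-C; print(np.hypot(*d))
for k in range(5,75,5):
    a=np.radians(k); p=C+[[np.cos(a),-np.sin(a)],[np.sin(a),np.cos(a)]]@d
    rows([(*p,s["tool_pos"][2],30+k)],s)
E
```

```text
0.08393756060918434
-0.015 0.0 0.0 -0.001 0.001 -0.058
-0.029 0.002 0.0 -0.001 0.001 -0.116
-0.044 0.005 0.0 -0.001 0.001 -0.174
-0.058 0.009 0.0 -0.001 0.001 -0.233
-0.071 0.015 0.0 -0.001 0.001 -0.291
-0.084 0.021 0.0 -0.001 0.001 -0.349
-0.097 0.029 0.0 -0.001 0.001 -0.407
-0.108 0.038 0.0 -0.001 0.001 -0.465
-0.119 0.048 0.0 -0.001 0.001 -0.523
-0.129 0.058 0.0 -0.001 0.001 -0.582
-0.138 0.07 0.0 -0.001 0.001 -0.64
-0.147 0.082 0.0 -0.001 0.001 -0.698
-0.153 0.095 0.0 -0.001 0.001 -0.756
-0.159 0.108 0.0 -0.001 0.001 -0.814
```

>>> jog_arm --motion "20 -0.015 0 0 0 0 -0.058; 20 -0.029 0.002 0 0 0 -0.116; 20 -0.044 0.005 0 0 0 -0.174; 20 -0.058 0.009 0 0 0 -0.233; 20 -0.071 0.015 0 0 0 -0.291"

```text
time: 5.2
tool_pos: [0.5142, 0.0106, 0.0706]
tool_rot: [0.001, 0.299, 0.954, -0.001]
contact_force: [-3.0, -5.3, 4.2]
gripper_width: 0.473
grasp_force: 60.5
```

>>> jog_arm --motion "20 -0.015 0 0 0 0 -0.058; 20 -0.029 0.002 0 0 0 -0.116; 20 -0.044 0.005 0 0 0 -0.174; 20 -0.058 0.009 0 0 0 -0.233; 20 -0.071 0.015 0 0 0 -0.291"

```text
time: 5.82
tool_pos: [0.5481, -0.0038, 0.0706]
tool_rot: [0.001, 0.086, 0.996, -0.001]
contact_force: [-1.5, -6.4, 2.2]
gripper_width: 0.473
grasp_force: 60.3
```

```bash
python3 - <<'E'
from h import *
import cv2
for c in ["top","scene","wrist"]:
    f=grab_frame(c); 
    if c!="wrist":
        cv2.imwrite(f"pics/{c}2.png",f["color"][:,:,::-1])
    for t in ["foot","orange_jar","front"]:
        print(c,t,[(round(d["p"],2),[round(float(v),3) for v in d["at"]]) for d in place_of(c,t)][:2])
im=cv2.imread("pics/scene2.png")[130:300,240:480]; cv2.imwrite("pics/scene2c.png",cv2.resize(im,None,fx=3,fy=3))
s=state();print(s["tool_pos"],s["contact_force"],s["joint_pos"])
E
```

```text
top foot [(0.94, [0.562, 0.084, 0.001])]
top orange_jar [(0.62, [0.495, 0.137, 0.032])]
top front [(0.78, [0.483, 0.11, 0.097])]
scene foot [(0.96, [0.564, 0.085, -0.002])]
scene orange_jar [(0.72, [0.498, 0.134, 0.033])]
scene front [(0.73, [0.484, 0.107, 0.098])]
wrist foot []
wrist orange_jar [(0.64, [0.498, 0.134, 0.029])]
wrist front []
[ 0.54796771 -0.00379427  0.07057482] [-1.32575154 -6.23242898  3.10849172] [-0.14141013  0.02531588  1.92377299 -0.00279915  1.18961949 -1.53680214]
```

View pics/scene2c.png

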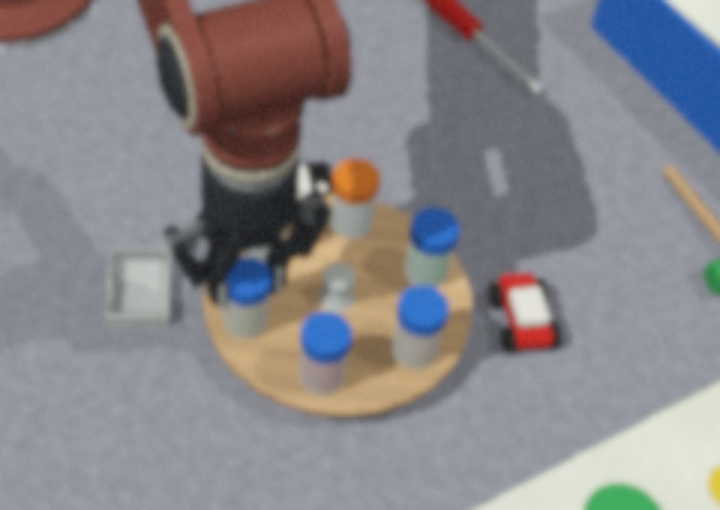

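The scene crop shows the gripper holding the blue jar at about (215,230), with the orange jar at (355,180) nearly at the front. About 20° remain.

>>> jog_arm --motion "20 -0.012 0 0 0 0 -0.046; 20 -0.024 0.0015 0 0 0 -0.093; 20 -0.036 0.0035 0 0 0 -0.14; 20 -0.047 0.006 0 0 0 -0.186; 20 -0.058 0.009 0 0 0 -0.233"

```text
time: 7.05
tool_pos: [0.5776, -0.0041, 0.0706]
tool_rot: [0.001, -0.088, 0.996, -0.001]
contact_force: [-0.4, -3.2, 1.7]
gripper_width: 0.475
grasp_force: 61.4
```

```bash
python3 - <<'E'
from h import *
import cv2
C=np.array([.5627,.0795])
def ang(p): return round(float(np.degrees(np.arctan2(p[1]-C[1],p[0]-C[0]))),1)
for c in ["top","scene","wrist"]:
    f=grab_frame(c); cv2.imwrite(f"pics/{c}3.png",f["color"][:,:,::-1])
    for t in ["orange_jar","front"]:
        print(c,t,[(round(d["p"],2),[round(float(v),3) for v in d["at"]],ang(d["at"])) for d in place_of(c,t)][:2])
    K=np.array(f["intrinsics"]);M=np.array(f["world_from_camera"])
    v,u=np.mgrid[:400,:640]; z=f["range_z"]
    P=(np.stack([(u-K[0,2])/K[0,0],-(v-K[1,2])/K[1,1],-np.ones(u.shape)],-1)*z[...,None])@M[:3,:3].T+M[:3,3]
    hsv=cv2.cvtColor(f["color"],cv2.COLOR_RGB2HSV)
    r=np.hypot(P[...,0]-C[0],P[...,1]-C[1]); 
    w=(hsv[...,1]<60)&(hsv[...,2]>170)&(abs(P[...,2]-.008)<.006)&(r>.115)&(r<.185)&(P[...,0]<.52)&(P[...,1]>.06)
    o=(hsv[...,0]>7)&(hsv[...,0]<19)&(hsv[...,1]>170)&(abs(P[...,2]-.1)<.006)&(r<.13)
    for n,m in (("arrow",w),("lid",o)):
        if m.sum()>5: p=P[m].mean(0); print(c,n,m.sum(),p.round(4),ang(p))
s=state();print(s["time"],s["tool_pos"],s["contact_force"],s["grasp_force"])
im=cv2.imread("pics/wrist3.png"); 
t=cv2.resize(cv2.imread("pics/top3.png")[110:260,200:380],None,fx=4,fy=4);cv2.imwrite("pics/top3c.png",t)
E
```

```text
top orange_jar [(0.73, [0.481, 0.113, 0.032], 157.8)]
top front [(0.83, [0.484, 0.108, 0.097], 159.8)]
top arrow 65 [0.4258 0.1275 0.0091] 160.7
top lid 104 [0.4824 0.1062 0.1003] 161.6
scene orange_jar []
scene front [(0.76, [0.484, 0.108, 0.096], 159.9)]
scene lid 69 [0.4916 0.1102 0.0984] 156.7
wrist orange_jar [(0.86, [0.484, 0.109, 0.033], 159.4)]
wrist front []
wrist arrow 624 [0.4393 0.1326 0.0092] 156.7
wrist lid 88 [0.4926 0.0907 0.0947] 170.9
7.5 [ 0.57746124 -0.0040519   0.07059813] [ 0.40341633 -6.00277135  5.00401488] 61.654141545295715
```

View pics/top3c.png

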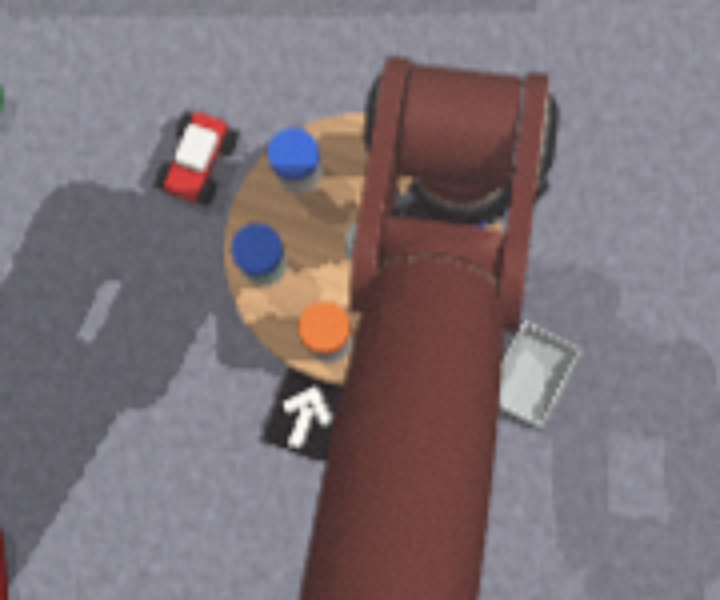

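View pics/wrist3.png

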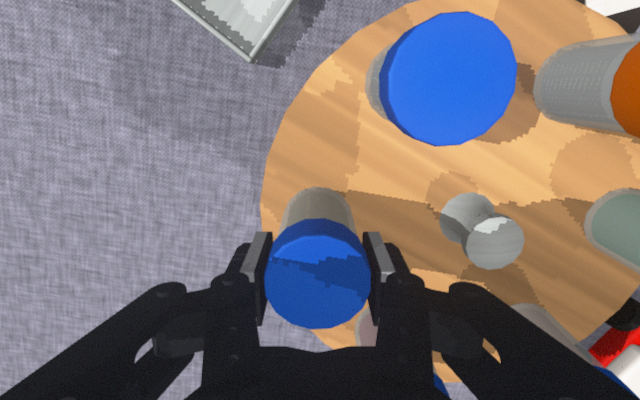

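In the top crop the orange lid at (325,327) lines up with the arrow at (305,410). All the angles agree at about 160°, and the wrist view shows the blue lid held at (318,272).

```bash
python3 -c "
from plant import *
print(job_done())"
```

```text
the job is handed in; nothing more can be done
None
```

The orange-lidded jar is at the front within about 2° of the arrow by the camera measurements (5° allowed), and the job is handed in with the gripper still holding a blue-lidded jar at about 60 N; no verdict was returned.

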